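# Test run of the slicer after cleaning

## Robot

A 6-joint arm with a two-finger parallel gripper is mounted at the origin on the work surface. World frame = base frame: x ahead of the robot, y to its left, z up, the work surface at z = 0. Lengths are in m, angles in degrees, forces in N, time in s.
With the tool pointing down it reaches from about 0.4 to 0.825 m from the base axis. Payload 7 kg.
Tool frame: the origin (TCP) lies midway between the tips of the shut fingers; the grasp point (between the pads) lies 19 mm behind it (ctrl.hold_point_z is the distance from the TCP to the grasp point, in m); z points along the fingers, y is the line along which they close (so a half turn about z gives the same grasp; the last joint's range is limited). The gripper opens to 88 mm and grips with 3 to 60 N. Pads are 19 mm wide; open, the fingers measure 130 mm over their backs; the gripper's body (78 mm by 193 mm) begins 47 mm behind the grasp point.
Start: joints at [82.111, 20.546, 0.682, 0, -70.136, -16.507], TCP at [0.279, 0.615, 0.227] pointing down, gripper open.
Joint ranges: [-176.03, 176.03], [-82.01, 121.73], [-58.28, 71.71], [-173.87, 95.51], [-174.79, -0.11], [-173.66, 173.66]. Speed limits (degrees/s): [136.94, 136.94, 172.46, 180, 180, 180].

## Interface

Orientations are given as [roll, pitch, yaw] about the fixed x, y, z axes, in that order (R = Rz(yaw) Ry(pitch) Rx(roll)).
In Python, from plant import ctrl gives the robot as it stands.
- The arm moves only by the tool apply_moves, never from a script. Its argument "deltas" is a list of rows, each an object with "fingers": the finger opening in mm, from 0 to 87.6; "delta_pos": the shift along the tool's x, y, z in mm, a list of three; "angular": the turn, a rotation vector about the tool's x, y, z in degrees, a list of three. A call has 1 to 10 rows; each row is the pose to reach, as a shift and turn from the pose commanded when the call began, along the tool's axes at that moment; what a row does not reach only later rows make up. A row lasts 1/10 s, in which the tool goes at most 50 mm and 8.59 degrees, less where a joint would pass 70% of its speed; a pose out of reach is approached as far as the arm can. A call with a gripper value outside its range is refused whole. The fingers move at their own pace and stop on an object; the grip force is fixed at half the most. Time passes only in rows, so rows that repeat a pose let the fingers close. It gives the time, the measured TCP pose, the force, the opening and the grip force at its end, in the units of the state.
- ctrl.get_obs(): the state, without advancing time (a new reading comes with each control period).
- ctrl.snapshot(name): name is "side" or "top"; returns the picture (384x512x3 uint8, red, green, blue); there is no depth.
- ctrl.camera_params(name): a dict with "fx", "fy", "cx", "cy" (pixels), "dist_coeffs" ([k1, k2, p1, p2, k3] as OpenCV has them; the pictures are not rectified), "cam_to_world" (4x4, takes a point from camera to world coordinates). Camera axes: x right, y up, looking along -z (the intrinsics and any distortion apply to the point x, -y, -z); pixel columns grow to the right and rows downward; lengths in m; the calibration is good to about 2 mm. A picture is of the moment at which its call begins. camera_params takes no time and is no camera call.
- ctrl.close_job(): hands the job in; it is judged then, once.
The state is a dict: "clock": time; "joint_pos": joint angles; "qvel": joint speeds; "tau": joint torques, N m; "tool_pos": TCP position; "orientation": TCP orientation; "force": force on the tool from outside, world axes, zero at the start; "moment": the same for the moment, N m; "opening": finger opening in m; "gripper_force": force on a finger pad.
Only numpy, scipy, OpenCV 4.12 (cv2) and the standard library are available. Lean on these libraries where they do the work, as an engineer would, in place of code of your own. Each camera call takes 0.05 s, during which the arm holds its last target. There are 200 camera calls.

## Task

The ham slicer has been washed and put back together, so give it its test run: pull the red power knob straight out until it clicks on, and with it on take the empty carriage by its black handle all the way over to its left stop and back to its right stop (as seen from the robot), then push the knob fully back in to switch off. Keep clear of the blade, and do not disturb the things standing around.

Things in the scene. Friction and masses are not known exactly. Their poses are not given: they have to be found in the camera images.
- slicer: White ham slicer, fixed; its place and angle vary. Base 285 x 460 mm, deck 100 mm high. Origin: on the counter under its middle; its +x points away from the operator (robot side), +y to the operator's left. The front control panel's normal leans 35 deg from vertical to the slicer's -x. Power knob at the panel's left, a fixed black dial 230 mm to its right. Blade and carrier rise to 367 mm.
- power_knob (a joint): Travel of the power knob along the panel's normal, m: 0 pushed in (off, as it starts), 0.018 pulled out (on). An over-centre spring holds it at either end and snaps it across; about 8 N gets it past the middle, either way.
- knob_cap (a point): Centre of the outer face of the red mushroom knob, moving with it; z = knob axis out of the panel, y = slicer's y. Head 48 mm across; widest 6 to 14 mm below the face, then narrowing to a 24 mm stem. Pushed in, the face stands 41 mm off the panel (37 mm off a 58 mm wide yellow collar), pulled out 59 mm. In the slicer's frame, pushed in: (-0.146, 0.130, 0.111) m.
- carriage (a joint): Travel of the product carriage along the slicer's +y, in m: 0 at its right-hand stop (home), 0.200 at its left-hand stop. It starts 0 to 0.06 from home, slides with about 2 N of friction and stays where it is left. It runs behind the blade.
- handle (a point): Centre of the top of the carriage's upright black grip (30 mm across, 110 mm long), 277 mm above the counter, moving with it; axes as the slicer's. At home at (0.072, -0.200, 0.277) m in the slicer's frame. On the carriage: a clear hand guard 52 mm nearer the operator, top 61 mm below this point; a fence 70 mm to the left, 190 mm high. The blade is 80 mm nearer the operator than the handle.
- blade: The round steel blade, 250 mm across, 6 mm thick, upright in the slicer's y-z plane; origin near its centre, 207 mm above the counter, which is 50 mm left (+y) of the slicer's origin; its top is 332 mm high. Not to be touched.
- slice_tray: Shallow steel tray 66 x 130 x 12 mm lying on the slicer's deck in front of the blade; origin under its centre. Bystander.
- oil_bottle: Clear oil bottle with yellow cap, 60 mm across, 170 mm high; origin under its centre. Bystander, left of the slicer.
- herb_jar: Green glass jar with steel cap, 76 mm across, 130 mm high; origin under its centre. Bystander, left of the slicer.
- scraper: Steel spatula with handle, 260 mm long, lying on the counter right of the slicer. Bystander.
- tomato_bowl: White bowl of tomatoes, 170 mm across, 75 mm high; origin under its centre. Bystander, right of the slicer.
- pizza_wheel: Pizza cutting wheel with wooden handle, 205 mm long, lying on the counter right of the slicer. Bystander.

How it is judged (in metres and radians):
On the way, in this order (a step that is already met when the one before it is completed fails the run):
1. the power knob is pulled out to its detent (value of joint power_knob above 0.014 m), for 0.2 s.
2. with the knob out, the carriage reaches its left stop (value of joint power_knob above 0.014 m and value of joint carriage above 0.19 m), for 0.1 s.
3. with the knob still out, the carriage is back at its right stop (value of joint power_knob above 0.014 m and value of joint carriage below 0.01 m), for 0.2 s.
4. the power knob is pushed fully in, the carriage staying at its right stop (value of joint power_knob below 0.003 m and value of joint carriage below 0.01 m), for 0.2 s.
At the end, for the whole second after the job is handed in: The power knob is fully in (within 3 mm), the carriage stands at its right-hand stop (within 10 mm), and no thing around has been moved more than 30 mm (all of step 4); the robot touches nothing.
It fails at once if the blade is touched (contact force between blade and anything else above 1 N).
It fails at once if a thing standing around is moved more than 30 mm (distance of any of slice_tray, oil_bottle, herb_jar, scraper, tomato_bowl, pizza_wheel from where it was at the start of the episode above 0.03 m).
It also fails if it takes over 69 s, if anything falls off the work surface, if the arm or the gripper's body presses on something with over 40 N, if the wrist force passes 120 N, or if a joint passes its speed limit or range.

## Working session

There is one attempt and no reset: what is moved stays moved. The work goes in short steps, Python scripts to look and compute and a tool call to move; the robot and the scene stay as the last step left them, time stands still between calls to the robot, and variables do not carry over. Pictures are saved under pics/ and viewed, at most 10 in all, crops included, and the job is handed in when it is done.

Besides the shell and the picture viewer there is one more tool, called after "Call:" in YAML: its name, and indented under it one key for each argument. apply_moves: Moves the arm, as the interface text tells. Its arguments: {"type":"object","properties":{"deltas":{"type":"array"}},"required":["deltas"]}

```bash
mkdir -p pics; ls
python3 - <<'E'
from plant import ctrl
import cv2,numpy as np
o=ctrl.get_obs();print(o, ctrl.hold_point_z)
for n in("side","top"):
    im=ctrl.snapshot(n);np.save(f"pics/{n}.npy",im);cv2.imwrite(f"pics/{n}0.png",im[:,:,::-1])
    p=ctrl.camera_params(n);print(p)
a=[cv2.imread(f"pics/{n}0.png") for n in("side","top")]
E
```

```text
pics
{'clock': 0.0, 'joint_pos': array([ 8.21116003e+01,  2.05906546e+01,  6.32931894e-01, -1.76081549e-02,
       -7.01360912e+01, -1.65082747e+01]), 'qvel': array([ 0.05985865, -0.03886162,  0.12423576,  0.03506394,  0.02923144,
        0.01674872]), 'tau': array([-7.85475295e-04, -5.82718956e+01,  2.93055832e+01,  6.99716449e+00,
        6.88796034e-03, -1.61645589e-04]), 'tool_pos': array([0.27863186, 0.61426745, 0.22563301]), 'orientation': array([ 1.79905349e+02, -1.07893631e-02, -2.44026621e+01]), 'force': array([0.01891459, 0.01303539, 0.26835698]), 'moment': array([-0.00655034, -0.0123237 ,  0.01549533]), 'gripper_force': 0.0, 'opening': 0.08767894043802862} 0.0188
{'fx': 473.2555568429898, 'fy': 473.2555568429898, 'cx': 257.5643337408268, 'cy': 195.80444212489317, 'dist_coeffs': array([0.03869695, 0.        , 0.        , 0.        , 0.        ]), 'cam_to_world': array([[ 0.99383879,  0.0722109 , -0.08408359,  0.46447601],
       [-0.11061226,  0.69430186, -0.71113279, -1.10792466],
       [ 0.00702785,  0.71605203,  0.69801153,  1.22875413],
       [ 0.        ,  0.        ,  0.        ,  1.        ]])}
{'fx': 382.7857189501174, 'fy': 382.7857189501174, 'cx': 258.43712327400607, 'cy': 193.9348528170254, 'dist_coeffs': array([0.00733367, 0.        , 0.        , 0.        , 0.        ]), 'cam_to_world': array([[-0.01817736,  0.98694714, -0.1600154 ,  0.4234755 ],
       [-0.9998157 , -0.01893141, -0.00318902, -0.01459474],
       [-0.00617672,  0.15992794,  0.98710937,  1.21456338],
       [ 0.        ,  0.        ,  0.        ,  1.        ]])}
```

View pics/side0.png

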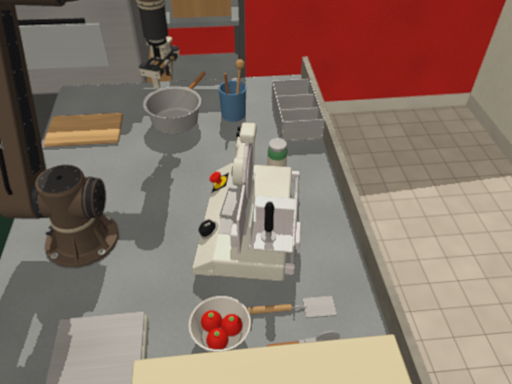

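View pics/top0.png

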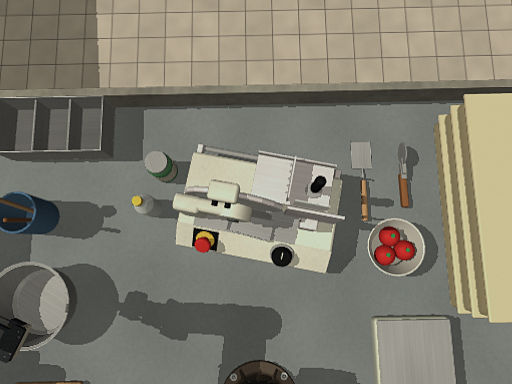

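The side view has the red knob at about (216,178), the dial at (207,228) and the handle top at (269,205). In the top view they are at (203,244), (282,256) and (319,180). Nothing stands between the robot and the slicer's front.

```bash
cat > h.py <<'E'
import numpy as np,cv2
from plant import ctrl
from scipy.spatial.transform import Rotation as R
def ray(n,uv):
    p=ctrl.camera_params(n);K=np.array([[p['fx'],0,p['cx']],[0,p['fy'],p['cy']],[0,0,1]])
    x,y=cv2.undistortPoints(np.array([[uv]],float),K,p['dist_coeffs'])[0,0]
    T=p['cam_to_world'];d=T[:3,:3]@[x,-y,-1];return T[:3,3],d/np.linalg.norm(d)
def plane(n,uv,z):
    o,d=ray(n,uv);return o+d*(z-o[2])/d[2]
def tri(a,b):
    o1,d1=ray('side',a);o2,d2=ray('top',b)
    s=np.linalg.lstsq(np.c_[d1,-d2],o2-o1,rcond=None)[0]
    p,q=o1+s[0]*d1,o2+s[1]*d2;return (p+q)/2,np.linalg.norm(p-q)
def proj(n,P):
    p=ctrl.camera_params(n);K=np.array([[p['fx'],0,p['cx']],[0,p['fy'],p['cy']],[0,0,1]])
    T=np.linalg.inv(p['cam_to_world']);c=T[:3,:3]@P+T[:3,3];c=c*[1,-1,-1]
    return cv2.projectPoints(c[None],np.zeros(3),np.zeros(3),K,p['dist_coeffs'])[0][0,0]
def red(n,im,box):
    x0,y0,x1,y1=box;c=im[y0:y1,x0:x1].astype(int)
    m=(c[...,0]>110)&(c[...,1]<60)&(c[...,2]<60);ys,xs=np.nonzero(m)
    return np.array([xs.mean()+x0,ys.mean()+y0]),m.sum(),(xs.min()+x0,xs.max()+x0,ys.min()+y0,ys.max()+y0)
def dark(im,box,t=45):
    x0,y0,x1,y1=box;c=im[y0:y1,x0:x1].max(2)
    k,l,s,ce=cv2.connectedComponentsWithStats((c<t).astype(np.uint8))
    i=1+s[1:,4].argmax();return ce[i]+[x0,y0],s[i]+[x0,y0,0,0,0]
E
python3 - <<'E'
from h import *
S=np.load('pics/side.npy');T=np.load('pics/top.npy')
a=red('side',S,(205,165,235,195));b=red('top',T,(190,230,220,260));print(a,b,tri(a[0],b[0]))
a=dark(S,(195,215,220,242));b=dark(T,(265,240,298,272));print(a,b,tri(a[0],b[0]))
a=dark(S,(258,195,280,235));b=dark(T,(305,168,332,200));print(a,b)
s=S[110:290,180:320];t=T[135:285,165:355]
cv2.imwrite('pics/c.png',np.vstack([cv2.resize(s,(0,0),fx=2.0,fy=2.0),]) [:,:,::-1])
cv2.imwrite('pics/ct.png',cv2.resize(t,(0,0),fx=4,fy=4,interpolation=cv2.INTER_CUBIC)[:,:,::-1])
cv2.imwrite('pics/cs.png',cv2.resize(s,(0,0),fx=3.3,fy=3.3,interpolation=cv2.INTER_CUBIC)[:,:,::-1])
E
```

```text
(array([215.31395349, 177.65116279]), np.int64(86), (np.int64(210), np.int64(220), np.int64(173), np.int64(183))) (array([201.86904762, 244.58928571]), np.int64(168), (np.int64(195), np.int64(209), np.int64(237), np.int64(251))) (array([0.46029472, 0.15610987, 0.09389212]), np.float64(0.0021395217323646994))
(array([206.41666667, 228.56944444]), array([199, 221,  16,  15, 144])) (array([281.32666667, 256.09666667]), array([272, 247,  20,  19, 300])) (array([ 0.42161435, -0.07435655,  0.08301343]), np.float64(0.0007982537493738512))
(array([268.71291866, 217.15311005]), array([265, 203,   9,  29, 209])) (array([317.76646707, 183.95209581]), array([311, 176,  15,  17, 167]))
```

View pics/ct.png

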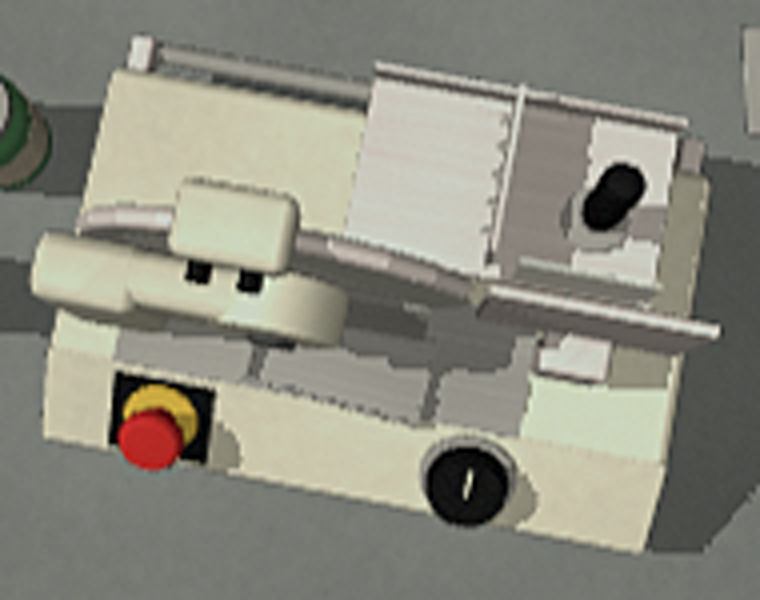

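View pics/cs.png

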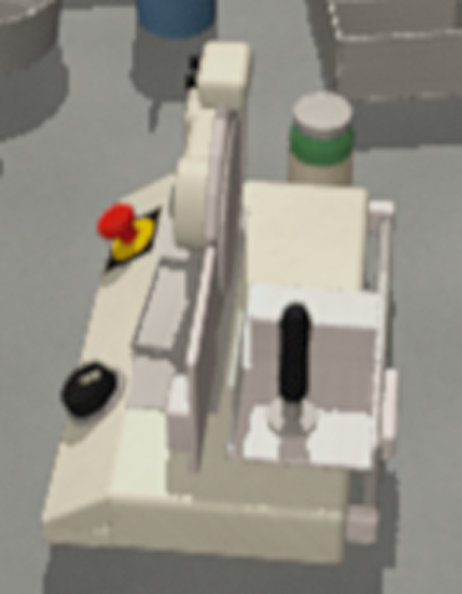

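Run:
```python
from h import *
S=np.load('pics/side.npy');T=np.load('pics/top.npy')
def rd(im,box):
    x0,y0,x1,y1=box;c=im[y0:y1,x0:x1].astype(int);m=(c[...,0]>90)&(c[...,1]<.4*c[...,0])
    k,l,s,ce=cv2.connectedComponentsWithStats(m.astype(np.uint8));i=1+s[1:,4].argmax();return ce[i]+[x0,y0],s[i]
a=rd(S,(200,160,235,200));b=rd(T,(185,225,225,265));K,e=tri(a[0],b[0]);print('knob head',a,b,K,e)
cr=lambda x,y:(165+x/4-.4,135+y/4-.4); cs=lambda x,y:(180+x/3.3-.35,110+y/3.3-.35)
def yaw(p,q,z):
    A,B=plane('top',cr(*p),z),plane('top',cr(*q),z);d=A-B;print('edge',A.round(4),B.round(4),np.linalg.norm(d).round(4),'yaw',np.degrees(np.arctan2(-d[0],d[1])).round(2))
yaw((118,72),(365,112),.1);yaw((50,345),(665,465),.1);yaw((44,438),(643,552),.055);yaw((376,66),(686,124),.1)
yaw((480,290),(718,332),.2)
# handle top, triangulated from tip centre estimates
H,e=tri(cs(295,312),cr(628,181));print('handle',H,e, plane('top',cr(628,181),.277))
for yw in(-10,-11,-12):
    Rz=R.from_euler('z',yw,degrees=True).as_matrix()
    n=Rz@[-np.sin(np.radians(35)),0,np.cos(np.radians(35))]
    face=K+n*.008; o=face-Rz@[-.146,.130,.111]
    print(yw,'face',face.round(4),'org',o.round(4),'handle in slicer',(Rz.T@(H-o)).round(4), 'dial',(Rz.T@(np.array([.4216,-.0744,.083])-o)).round(4))
    for w in([-.1425,.23,.1],[-.1425,-.23,.1],[.1425,.23,.1],[.1425,-.23,.1]):
        q=o+Rz@w;q[2]=.1;u=(proj('top',q)-[165-.4,135-.4])*4;v=(proj('side',q)-[180-.35,110-.35])*3.3;print(w,u.round(0),v.round(0))
```

```text
knob head (array([215.22826087, 177.34782609]), array([10, 12, 11, 12, 92], dtype=int32)) (array([201.96045198, 244.46327684]), array([  9,  12,  16,  15, 177], dtype=int32)) [0.46033028 0.15552947 0.09590772] 0.0016240970950689726
edge [0.7337 0.18   0.1   ] [ 0.6992 -0.005   0.1   ] 0.1882 yaw -10.56
edge [0.5291 0.2279 0.1   ] [ 0.4344 -0.2162  0.1   ] 0.4541 yaw -12.04
edge [0.4634 0.241  0.055 ] [ 0.3714 -0.2049  0.055 ] 0.4554 yaw -11.66
edge [ 0.7345 -0.0139  0.1   ] [ 0.6853 -0.244   0.1   ] 0.2354 yaw -12.07
edge [ 0.551  -0.0805  0.2   ] [ 0.52   -0.2375  0.2   ] 0.16 yaw -11.19
handle [ 0.60871133 -0.1704866   0.27199184] 0.0005500326503534255 [ 0.6080057  -0.16965587  0.277     ]
-10 face [0.4558 0.1563 0.1025] org [ 0.577   0.0029 -0.0085] handle in slicer [ 0.0613 -0.1653  0.2805] dial [-0.1396 -0.1032  0.0915]
[-0.1425, 0.23, 0.1] [ 12. 418.] [127. 161.]
[-0.1425, -0.23, 0.1] [643. 519.] [ 65. 483.]
[0.1425, 0.23, 0.1] [85. 42.] [381. 173.]
[0.1425, -0.23, 0.1] [692. 134.] [377. 501.]
-11 face [0.4558 0.1564 0.1025] org [ 0.5743  0.0009 -0.0085] handle in slicer [ 0.0665 -0.1617  0.2805] dial [-0.1356 -0.1031  0.0915]
[-0.1425, 0.23, 0.1] [ 13. 416.] [128. 161.]
[-0.1425, -0.23, 0.1] [642. 527.] [ 58. 483.]
[0.1425, 0.23, 0.1] [92. 41.] [382. 176.]
[0.1425, -0.23, 0.1] [698. 143.] [370. 504.]
-12 face [0.4558 0.1565 0.1025] org [ 0.5716 -0.001  -0.0085] handle in slicer [ 0.0715 -0.158   0.2805] dial [-0.1315 -0.103   0.0915]
[-0.1425, 0.23, 0.1] [ 13. 413.] [130. 161.]
[-0.1425, -0.23, 0.1] [641. 536.] [ 51. 482.]
[0.1425, 0.23, 0.1] [99. 40.] [383. 179.]
[0.1425, -0.23, 0.1] [703. 153.] [363. 508.]
```

```bash
cat >> h.py <<'E'
YAW=-11.8
RZ=R.from_euler('z',YAW,degrees=True).as_matrix()
N=RZ@[-np.sin(np.radians(35)),0,np.cos(np.radians(35))]
def delta(pos,th=0,yaw=YAW):
    """shift/turn in current tool axes to reach world TCP pos with tilt th"""
    o=ctrl.get_obs();R0=R.from_euler('xyz',o['orientation'],degrees=True)
    Rt=R.from_euler('z',yaw,degrees=True)*R.from_euler('y',th,degrees=True)*R.from_euler('x',180,degrees=True)
    return (R0.inv().apply(np.array(pos)-o['tool_pos'])*1000).round(1),np.degrees((R0.inv()*Rt).as_rotvec()).round(2)
E
python3 - <<'E'
from h import *
A=plane('top',(201.96,244.46),.1045);B=plane('side',(215.23,177.35),.1045);print('head',A,B)
K=np.r_[(.6*A+.4*B)[:2],.1045];face=K+N*.008;o=face-RZ@[-.146,.13,.111];print('face',face,'org',o)
cr=lambda x,y:(165+x/4-.4,135+y/4-.4)
for z,p in((.367,(180,182)),(.367,(298,190)),(.367,(298,240)),(.332,(85,215)),(.277,(628,181))):
    P=plane('top',cr(*p),z);print(z,p,P.round(3),'slicer',(RZ.T@(P-o)).round(3))
print(plane('side',(180+295/3.3-.35,110+312/3.3-.35),.277))
print('approach',face+.1*N,delta(face+.1*N,-35))
E
```

```text
head [0.4592509  0.15419013 0.1045    ] [0.46117199 0.14599774 0.1045    ]
face [0.45552769 0.15185153 0.11105322] org [ 5.71857843e-01 -5.25765717e-03  5.32163543e-05]
0.367 (180, 182) [0.595 0.098 0.367] slicer [0.001 0.106 0.367]
0.367 (298, 190) [0.589 0.031 0.367] slicer [0.009 0.039 0.367]
0.367 (298, 240) [0.56  0.032 0.367] slicer [-0.019  0.034  0.367]
0.332 (85, 215) [0.583 0.158 0.332] slicer [-0.022  0.162  0.332]
0.277 (628, 181) [ 0.608 -0.17   0.277] slicer [ 0.069 -0.154  0.277]
[ 0.6076801 -0.1754545  0.277    ]
approach [0.39938216 0.16358094 0.19296842] (array([296.1, 360.5,  33.3]), array([  3.93,  34.86, -12.18]))
```

Call:
apply_moves:
  deltas:
    - {"fingers":87,"delta_pos":[10,15,-30],"angular":[0,0,0]}
    - {"fingers":87,"delta_pos":[50,60,-50],"angular":[0.5,6,-2]}
    - {"fingers":87,"delta_pos":[85,100,-50],"angular":[1,12,-4]}
    - {"fingers":87,"delta_pos":[120,140,-50],"angular":[2,18,-6]}
    - {"fingers":87,"delta_pos":[155,180,-50],"angular":[3,24,-8]}
    - {"fingers":87,"delta_pos":[185,220,-45],"angular":[3.5,30,-10]}
    - {"fingers":87,"delta_pos":[215,260,-30],"angular":[3.9,34.9,-12.2]}
    - {"fingers":87,"delta_pos":[245,300,0],"angular":[3.9,34.9,-12.2]}
    - {"fingers":87,"delta_pos":[275,335,20],"angular":[3.9,34.9,-12.2]}
    - {"fingers":87,"delta_pos":[296,360,33],"angular":[3.9,34.9,-12.2]}

```text
clock: 1.1
tool_pos: [0.4013, 0.2015, 0.2314]
orientation: [179.2, -33.4, -11.9]
force: [0.5, 0.4, -0.0]
opening: 0.0872
gripper_force: 0.0
```

Call:
apply_moves:
  deltas:
    - {"fingers":87,"delta_pos":[0,0,0],"angular":[0,0,0]}
    - {"fingers":87,"delta_pos":[0,0,0],"angular":[0,0,0]}
    - {"fingers":87,"delta_pos":[0,0,0],"angular":[0,0,0]}

```text
clock: 1.4
tool_pos: [0.4008, 0.2007, 0.2298]
orientation: [178.8, -33.5, -11.8]
force: [-0.7, -0.4, 0.1]
opening: 0.0871
gripper_force: 0.0
```

Run:
```python
from h import *
o=ctrl.get_obs();print(o['tool_pos'],o['orientation'],o['joint_pos'].round(1))
F=np.array([.4555,.1519,.111]);print(delta(F+.1*N,-35))
S=ctrl.snapshot('side');T=ctrl.snapshot('top')
c=np.hstack([cv2.resize(S[100:240,120:260],(400,400)),cv2.resize(T[190:310,140:260],(400,400))]);cv2.imwrite('pics/ap.png',c[:,:,::-1])
```

```text
[0.40084176 0.20067656 0.22982407] [178.83733003 -33.47370242 -11.82266114] [ 77.7 -12.4 -58.2  42.9 -54.1 -28.8]
(array([-15.2,  35.9,  34.9]), array([ 1.18,  1.53, -0.  ]))
```

View pics/ap.png

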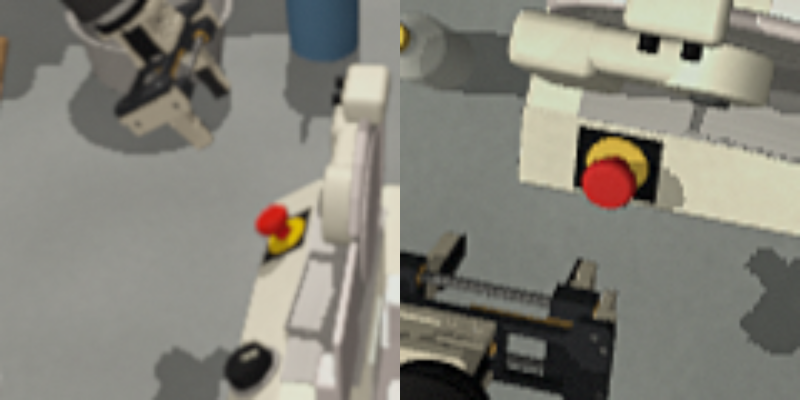

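The fingers are still left of and above the knob, which is at about (272,222) in the left half and (608,182) in the right. Joint 3 is at its limit, so a 35° tilt is out of reach here. A smaller tilt in the pads' own plane grips just as well, so I'll use 18°.

```bash
cat >> h.py <<'E'
F=np.array([.4555,.1525,.111])
def zt(th): return RZ@R.from_euler('y',th,degrees=True).as_matrix()@[0,0,-1.]
def grasp(th,back=0,out=0,under=.010): return F-N*under+N*out+zt(th)*(.0188-back)
E
python3 - <<'E'
from h import *
for b in(.09,0):print(grasp(-18,b),delta(grasp(-18,b),-18))
E
```

```text
[0.4395775  0.15582638 0.1705237 ] (array([ 6.8, 34.7, 76.2]), array([  1.17, -15.47,  -0.11]))
[0.4668013  0.15013904 0.08492862] (array([-17.2,  32.9, 162.9]), array([  1.17, -15.47,  -0.11]))
```

Call:
apply_moves:
  deltas:
    - {"fingers":87,"delta_pos":[5,10,5],"angular":[0,-8,0]}
    - {"fingers":87,"delta_pos":[7,20,30],"angular":[1.2,-15.5,0]}
    - {"fingers":87,"delta_pos":[7,35,60],"angular":[1.2,-15.5,0]}
    - {"fingers":87,"delta_pos":[7,35,76],"angular":[1.2,-15.5,0]}
    - {"fingers":87,"delta_pos":[7,35,76],"angular":[1.2,-15.5,0]}
    - {"fingers":87,"delta_pos":[7,35,76],"angular":[1.2,-15.5,0]}

```text
clock: 2.1
tool_pos: [0.4396, 0.1551, 0.1708]
orientation: [-180.0, -18.0, -11.9]
force: [1.1, 0.5, 0.5]
opening: 0.0871
gripper_force: 0.0
```

Run:
```python
from h import *
o=ctrl.get_obs();print(o['tool_pos'],o['orientation'],o['joint_pos'].round(1))
for b in(.09,.0):print(delta(grasp(-18,b),-18))
S=ctrl.snapshot('side');T=ctrl.snapshot('top')
c=np.hstack([cv2.resize(S[100:240,120:260],(400,400)),cv2.resize(T[190:310,140:260],(400,400))]);cv2.imwrite('pics/ap2.png',c[:,:,::-1])
```

```text
[0.43961995 0.15513816 0.1707562 ] [-179.99426842  -17.95344909  -11.94123142] [ 56.5  -5.6 -50.3  25.7 -41.4   2.7]
(array([-0.2, -0.7,  0.2]), array([ 0.04,  0.05, -0.13]))
(array([-0.2, -0.7, 90.2]), array([ 0.04,  0.05, -0.13]))
```

View pics/ap2.png

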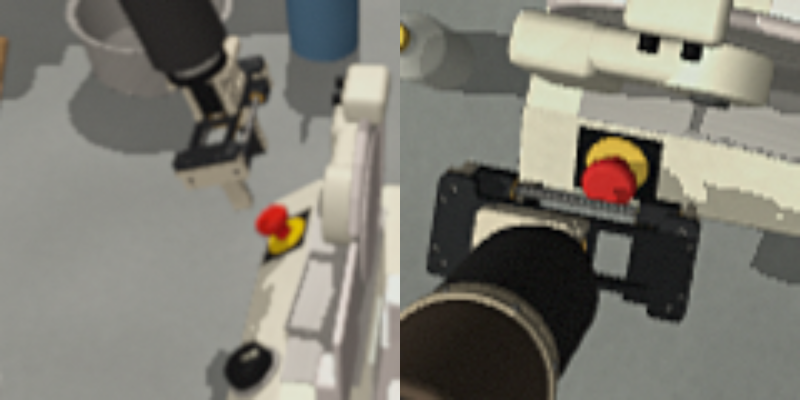

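The gripper is over the knob, tilted. The right fingertip shows at about (240,200) in the left half, and the knob is at (272,222). I'll check the lateral offset numerically.

Run:
```python
from h import *
o=ctrl.get_obs();M=R.from_euler('xyz',o['orientation'],degrees=True).as_matrix();t=o['tool_pos']
for y in(.0436,.065):
  for x in(-.0095,.0095): print(y,x,((proj('side',t+M@[x,y,0])-[120,100])*400/140).round(0))
for f in(F,F-N*.008): print('face/head',((proj('side',f)-[120,100])*400/140).round(0),((proj('top',f)-[140,190])*400/120).round(0))
for y in (-.0965,.0965): print(((proj('top',t+M@[0.039,y,-.066])-[140,190])*400/120).round(0))
```

```text
0.0436 -0.0095 [237. 200.]
0.0436 0.0095 [252. 198.]
0.065 -0.0095 [234. 212.]
0.065 0.0095 [249. 210.]
face/head [267. 214.] [207. 186.]
face/head [271. 218.] [210. 181.]
[ 55. 156.]
[306. 205.]
```

Call:
apply_moves:
  deltas:
    - {"fingers":87,"delta_pos":[0,0,25],"angular":[0,0,0]}
    - {"fingers":87,"delta_pos":[0,0,45],"angular":[0,0,0]}
    - {"fingers":87,"delta_pos":[0,0,60],"angular":[0,0,0]}
    - {"fingers":87,"delta_pos":[0,0,72],"angular":[0,0,0]}
    - {"fingers":87,"delta_pos":[0,0,82],"angular":[0,0,0]}
    - {"fingers":87,"delta_pos":[0,0,89],"angular":[0,0,0]}
    - {"fingers":87,"delta_pos":[0,0,89],"angular":[0,0,0]}
    - {"fingers":60,"delta_pos":[0,0,89],"angular":[0,0,0]}
    - {"fingers":60,"delta_pos":[0,0,89],"angular":[0,0,0]}
    - {"fingers":60,"delta_pos":[0,0,89],"angular":[0,0,0]}

```text
clock: 3.2
tool_pos: [0.4679, 0.1505, 0.0886]
orientation: [-179.9, -17.8, -12.0]
force: [0.9, -0.1, 0.4]
opening: 0.0683
gripper_force: 0.0
```

Call:
apply_moves:
  deltas:
    - {"fingers":50,"delta_pos":[0,0,0],"angular":[0,0,0]}
    - {"fingers":50,"delta_pos":[0,0,0],"angular":[0,0,0]}
    - {"fingers":50,"delta_pos":[0,0,0],"angular":[0,0,0]}

```text
clock: 3.5
tool_pos: [0.4678, 0.1502, 0.0881]
orientation: [-179.9, -17.8, -12.0]
force: [-0.2, 1.1, -0.2]
opening: 0.0508
gripper_force: 0.7
```

Call:
apply_moves:
  deltas:
    - {"fingers":40,"delta_pos":[0,0,0],"angular":[0,0,0]}
    - {"fingers":40,"delta_pos":[0,0,0],"angular":[0,0,0]}
    - {"fingers":40,"delta_pos":[0,0,0],"angular":[0,0,0]}
    - {"fingers":40,"delta_pos":[0,0,0],"angular":[0,0,0]}

```text
clock: 3.9
tool_pos: [0.4682, 0.1516, 0.0883]
orientation: [-179.8, -17.8, -11.9]
force: [-0.6, 4.5, -0.8]
opening: 0.0463
gripper_force: 30.0
```

Call:
apply_moves:
  deltas:
    - {"fingers":40,"delta_pos":[-1,0,-3.5],"angular":[0,0,0]}
    - {"fingers":40,"delta_pos":[-2,0,-7],"angular":[0,0,0]}
    - {"fingers":40,"delta_pos":[-3,0,-10.5],"angular":[0,0,0]}
    - {"fingers":40,"delta_pos":[-4,0,-13.5],"angular":[0,0,0]}
    - {"fingers":40,"delta_pos":[-5,0,-16.5],"angular":[0,0,0]}
    - {"fingers":40,"delta_pos":[-6,0,-19],"angular":[0,0,0]}
    - {"fingers":40,"delta_pos":[-6,0,-19],"angular":[0,0,0]}
    - {"fingers":40,"delta_pos":[-6,0,-19],"angular":[0,0,0]}
    - {"fingers":40,"delta_pos":[-6,0,-19],"angular":[0,0,0]}

```text
clock: 4.8
tool_pos: [0.457, 0.1539, 0.1041]
orientation: [-179.8, -17.8, -12.0]
force: [8.9, 5.0, -13.9]
opening: 0.0463
gripper_force: 30.0
```

Run:
```python
from h import *
o=ctrl.get_obs();print(o['tool_pos'],o['force'],o['opening'],(o['tool_pos']-[.4682,.1516,.0883])@N)
S=ctrl.snapshot('side');T=ctrl.snapshot('top')
c=np.hstack([cv2.resize(S[130:210,180:260],(400,400)),cv2.resize(T[200:290,160:250],(400,400))]);cv2.imwrite('pics/pull.png',c[:,:,::-1])
```

```text
[0.45700806 0.15388342 0.10406742] [  8.90964656   5.02201478 -13.87565217] 0.04628872206474116 0.01946751845367389
```

View pics/pull.png

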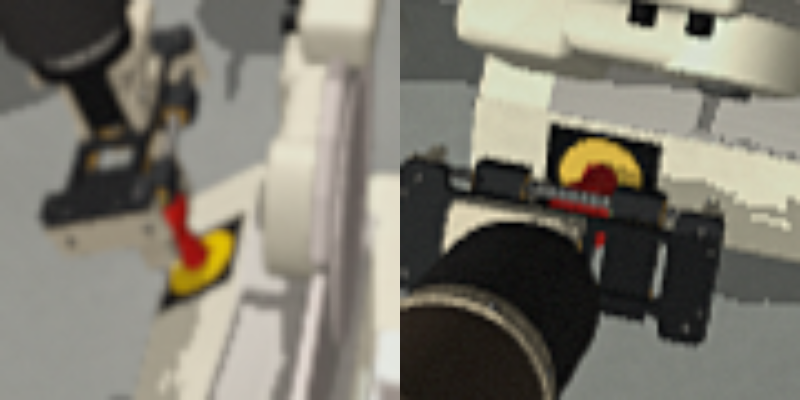

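The knob has moved out: the red stem is visible at about (190,235) left and (598,185) right, and 16 N shows it resting on its stop. I'll release it and back away.

Call:
apply_moves:
  deltas:
    - {"fingers":40,"delta_pos":[0.5,0,1.5],"angular":[0,0,0]}
    - {"fingers":70,"delta_pos":[0.5,0,1.5],"angular":[0,0,0]}
    - {"fingers":80,"delta_pos":[0.5,0,1.5],"angular":[0,0,0]}
    - {"fingers":80,"delta_pos":[0.5,0,1.5],"angular":[0,0,0]}
    - {"fingers":80,"delta_pos":[0,0,-10],"angular":[0,0,0]}
    - {"fingers":80,"delta_pos":[0,0,-30],"angular":[0,0,0]}
    - {"fingers":80,"delta_pos":[0,0,-55],"angular":[0,0,0]}
    - {"fingers":80,"delta_pos":[0,0,-90],"angular":[0,0,0]}
    - {"fingers":80,"delta_pos":[0,0,-100],"angular":[0,0,0]}
    - {"fingers":80,"delta_pos":[0,0,-100],"angular":[0,0,0]}

```text
clock: 5.9
tool_pos: [0.4268, 0.1596, 0.2013]
orientation: [-179.7, -17.9, -12.0]
force: [-0.4, 0.1, -0.4]
opening: 0.08
gripper_force: 0.0
```

Run:
```python
from h import *
o=ctrl.get_obs();print(o['tool_pos'],o['force'],o['joint_pos'].round(1))
T=ctrl.snapshot('top');S=ctrl.snapshot('side')
print(red('side',S,(205,160,235,200)))
f=F+.018*N-.008*N;print('pred out',proj('side',f),'in',proj('side',F-.008*N))
for p in([.43,.13,.34],[.44,-.15,.34],[.609,-.171,.34]):print(p,delta(p,0))
```

```text
[0.42678502 0.1596095  0.20128421] [-0.42988314  0.07211401 -0.42539979] [ 59.3  -8.8 -47.7  23.1 -47.4   3.5]
(array([213.40178571, 175.32142857]), np.int64(112), (np.int64(207), np.int64(220), np.int64(169), np.int64(183)))
pred out [211.69003949 173.02373516] in [214.82350422 176.33871752]
[0.43, 0.13, 0.34] (array([  52. ,   26.9, -131.3]), array([ -0.03, -17.77,  -0.19]))
[0.44, -0.15, 0.34] (array([ 116.7,  298.7, -110.9]), array([ -0.03, -17.77,  -0.19]))
[0.609, -0.171, 0.34] (array([278.3, 284.2, -59. ]), array([ -0.03, -17.77,  -0.19]))
```

Call:
apply_moves:
  deltas:
    - {"fingers":80,"delta_pos":[15,8,-45],"angular":[0,-6,0]}
    - {"fingers":80,"delta_pos":[30,16,-90],"angular":[0,-12,0]}
    - {"fingers":80,"delta_pos":[52,27,-131],"angular":[0,-17.8,-0.2]}
    - {"fingers":80,"delta_pos":[62,70,-129],"angular":[0,-17.8,-0.2]}
    - {"fingers":80,"delta_pos":[72,115,-126],"angular":[0,-17.8,-0.2]}
    - {"fingers":80,"delta_pos":[82,160,-123],"angular":[0,-17.8,-0.2]}
    - {"fingers":80,"delta_pos":[92,205,-119],"angular":[0,-17.8,-0.2]}
    - {"fingers":80,"delta_pos":[104,250,-115],"angular":[0,-17.8,-0.2]}
    - {"fingers":80,"delta_pos":[117,299,-111],"angular":[0,-17.8,-0.2]}
    - {"fingers":80,"delta_pos":[117,299,-111],"angular":[0,-17.8,-0.2]}

```text
clock: 7.0
tool_pos: [0.4393, -0.1554, 0.3385]
orientation: [179.9, 0.2, -12.2]
force: [-0.6, -0.1, -0.3]
opening: 0.0803
gripper_force: 0.0
```

Run:
```python
from h import *
o=ctrl.get_obs();print(o['tool_pos'],o['orientation'],o['joint_pos'].round(1))
for p in([.609,-.171,.34],[.609,-.171,.243]):print(p,delta(p,0))
```

```text
[ 0.43933743 -0.1554119   0.3384753 ] [179.8998505    0.24728601 -12.21790145] [  4.8  -2.8 -13.2   0.  -79.9  72.9]
[0.609, -0.171, 0.34] (array([169.1, -20.7,  -2.3]), array([ 0.1 ,  0.25, -0.42]))
[0.609, -0.171, 0.243] (array([169.5, -20.8,  94.7]), array([ 0.1 ,  0.25, -0.42]))
```

Call:
apply_moves:
  deltas:
    - {"fingers":80,"delta_pos":[35,-5,-2],"angular":[0,0,0]}
    - {"fingers":80,"delta_pos":[80,-10,-2],"angular":[0,0,0]}
    - {"fingers":80,"delta_pos":[125,-16,-2],"angular":[0,0,0]}
    - {"fingers":80,"delta_pos":[155,-20,-2],"angular":[0.1,0.2,-0.4]}
    - {"fingers":80,"delta_pos":[169,-21,-2],"angular":[0.1,0.2,-0.4]}
    - {"fingers":80,"delta_pos":[169,-21,10],"angular":[0.1,0.2,-0.4]}
    - {"fingers":80,"delta_pos":[169,-21,30],"angular":[0.1,0.2,-0.4]}
    - {"fingers":80,"delta_pos":[169,-21,40],"angular":[0.1,0.2,-0.4]}
    - {"fingers":80,"delta_pos":[169,-21,40],"angular":[0.1,0.2,-0.4]}

```text
clock: 7.9
tool_pos: [0.6085, -0.1637, 0.298]
orientation: [-179.9, 0.1, -11.4]
force: [-0.2, -0.1, 0.9]
opening: 0.0802
gripper_force: 0.0
```

Run:
```python
from h import *
o=ctrl.get_obs();print(o['tool_pos'],o['orientation'],o['joint_pos'].round(1))
for p in([.609,-.171,.243],):print(p,delta(p,0))
T=ctrl.snapshot('top');S=ctrl.snapshot('side')
c=np.hstack([cv2.resize(S[130:250,210:330],(400,400)),cv2.resize(T[120:280,230:390],(400,400))]);cv2.imwrite('pics/han.png',c[:,:,::-1])
```

```text
[ 0.60850413 -0.16373514  0.29804997] [-1.79906195e+02  5.67313916e-02 -1.13934168e+01] [  2.6  14.4   1.3  -0.1 -76.9  76. ]
[0.609, -0.171, 0.243] (array([ 2. ,  7.1, 55. ]), array([-0.09,  0.06,  0.41]))
```

View pics/han.png

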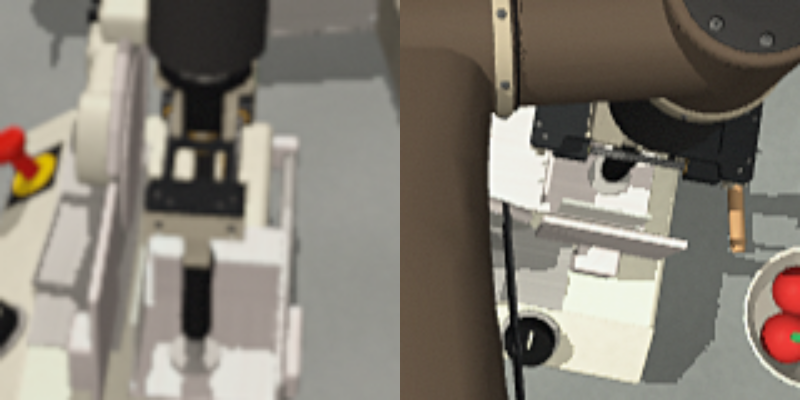

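The handle, at (195,290) in the left half, is directly below the gripper. The knob is still out at (15,150), and the blade is well clear on the left.

Call:
apply_moves:
  deltas:
    - {"fingers":80,"delta_pos":[2,7,5],"angular":[0,0,0.4]}
    - {"fingers":80,"delta_pos":[2,7,20],"angular":[0,0,0.4]}
    - {"fingers":80,"delta_pos":[2,7,38],"angular":[0,0,0.4]}
    - {"fingers":80,"delta_pos":[2,7,50],"angular":[0,0,0.4]}
    - {"fingers":80,"delta_pos":[2,7,55],"angular":[0,0,0.4]}
    - {"fingers":40,"delta_pos":[2,7,55],"angular":[0,0,0.4]}
    - {"fingers":40,"delta_pos":[2,7,55],"angular":[0,0,0.4]}
    - {"fingers":20,"delta_pos":[2,7,55],"angular":[0,0,0.4]}
    - {"fingers":20,"delta_pos":[2,7,55],"angular":[0,0,0.4]}
    - {"fingers":20,"delta_pos":[2,7,55],"angular":[0,0,0.4]}

```text
clock: 9.0
tool_pos: [0.611, -0.1711, 0.2461]
orientation: [-179.9, -0.2, -11.8]
force: [-1.3, 0.4, 0.4]
opening: 0.0458
gripper_force: 0.0
```

Call:
apply_moves:
  deltas:
    - {"fingers":20,"delta_pos":[0,0,0],"angular":[0,0,0]}
    - {"fingers":20,"delta_pos":[0,0,0],"angular":[0,0,0]}

```text
clock: 9.2
tool_pos: [0.611, -0.1708, 0.2457]
orientation: [-179.8, -0.2, -11.8]
force: [-0.6, 0.9, 0.4]
opening: 0.0293
gripper_force: 1.5
```

Run:
```python
from h import *
o=ctrl.get_obs();print(o['tool_pos'],o['orientation'],o['force'],o['moment'],o['opening'])
org=F-RZ@[-.146,.13,.111];print(RZ.T@(o['tool_pos']-org))
M=R.from_euler('xyz',o['orientation'],degrees=True).as_matrix();print((M.T@RZ@[0,1,0]).round(4))
```

```text
[ 0.61102442 -0.17078578  0.24572445] [-179.84334965   -0.20499506  -11.77147856] [-0.60241542  0.85423522  0.37545582] [ 0.76023769 -0.04274885  0.01447972] 0.0292798111646433
[ 0.07234844 -0.15464978  0.24572445]
[ 5.0e-04 -1.0e+00  2.7e-03]
```

Call:
apply_moves:
  deltas:
    - {"fingers":20,"delta_pos":[0,0,0],"angular":[0,0,0]}
    - {"fingers":20,"delta_pos":[0,-8,0],"angular":[0,0,0]}
    - {"fingers":20,"delta_pos":[0,-22,0],"angular":[0,0,0]}
    - {"fingers":20,"delta_pos":[0,-38,0],"angular":[0,0,0]}
    - {"fingers":20,"delta_pos":[0,-54,0],"angular":[0,0,0]}
    - {"fingers":20,"delta_pos":[0,-70,0],"angular":[0,0,0]}
    - {"fingers":20,"delta_pos":[0,-80,0],"angular":[0,0,0]}
    - {"fingers":20,"delta_pos":[0,-80,0],"angular":[0,0,0]}

```text
clock: 10.0
tool_pos: [0.628, -0.0902, 0.2458]
orientation: [-179.8, -0.2, -11.7]
force: [2.4, 1.7, -1.3]
opening: 0.0287
gripper_force: 30.0
```

Call:
apply_moves:
  deltas:
    - {"fingers":20,"delta_pos":[0,-10,0],"angular":[0,0,0]}
    - {"fingers":20,"delta_pos":[0,-24,0],"angular":[0,0,0]}
    - {"fingers":20,"delta_pos":[0,-38,0],"angular":[0,0,0]}
    - {"fingers":20,"delta_pos":[0,-50,0],"angular":[0,0,0]}
    - {"fingers":20,"delta_pos":[0,-58,0],"angular":[0,0,0]}
    - {"fingers":20,"delta_pos":[0,-64,0],"angular":[0,0,0]}
    - {"fingers":20,"delta_pos":[0,-68,0],"angular":[0,0,0]}
    - {"fingers":20,"delta_pos":[0,-68,0],"angular":[0,0,0]}

```text
clock: 10.8
tool_pos: [0.6417, -0.0253, 0.2458]
orientation: [-179.8, -0.2, -11.7]
force: [4.5, 1.2, -2.7]
opening: 0.0282
gripper_force: 30.0
```

Call:
apply_moves:
  deltas:
    - {"fingers":20,"delta_pos":[0,-2,0],"angular":[0,0,0]}
    - {"fingers":20,"delta_pos":[0,-4,0],"angular":[0,0,0]}
    - {"fingers":20,"delta_pos":[0,-6,0],"angular":[0,0,0]}
    - {"fingers":20,"delta_pos":[0,-6,0],"angular":[0,0,0]}

```text
clock: 11.2
tool_pos: [0.6428, -0.0203, 0.2458]
orientation: [-179.9, -0.2, -11.8]
force: [4.3, -2.3, -4.5]
opening: 0.0285
gripper_force: 30.0
```

Call:
apply_moves:
  deltas:
    - {"fingers":20,"delta_pos":[0,-2,0],"angular":[0,0,0]}
    - {"fingers":20,"delta_pos":[0,-4,0],"angular":[0,0,0]}
    - {"fingers":20,"delta_pos":[0,-4,0],"angular":[0,0,0]}

```text
clock: 11.5
tool_pos: [0.6432, -0.0181, 0.2458]
orientation: [180.0, -0.2, -11.8]
force: [5.0, -8.3, -3.3]
opening: 0.0284
gripper_force: 30.0
```

Call:
apply_moves:
  deltas:
    - {"fingers":20,"delta_pos":[0,-2,0],"angular":[0,0,0]}
    - {"fingers":20,"delta_pos":[0,-4,0],"angular":[0,0,0]}
    - {"fingers":20,"delta_pos":[0,-4,0],"angular":[0,0,0]}

```text
clock: 11.8
tool_pos: [0.6432, -0.0179, 0.2458]
orientation: [179.7, -0.1, -11.9]
force: [5.8, -23.2, -4.9]
opening: 0.0284
gripper_force: 30.0
```

Force has risen to 23 N with no further motion, so this is the left stop. Now back to the right.

Call:
apply_moves:
  deltas:
    - {"fingers":20,"delta_pos":[0,6,0],"angular":[0,0,0]}
    - {"fingers":20,"delta_pos":[0,18,0],"angular":[0,0,0]}
    - {"fingers":20,"delta_pos":[0,34,0],"angular":[0,0,0]}
    - {"fingers":20,"delta_pos":[0,52,0],"angular":[0,0,0]}
    - {"fingers":20,"delta_pos":[0,70,0],"angular":[0,0,0]}
    - {"fingers":20,"delta_pos":[0,88,0],"angular":[0,0,0]}
    - {"fingers":20,"delta_pos":[0,106,0],"angular":[0,0,0]}
    - {"fingers":20,"delta_pos":[0,122,0],"angular":[0,0,0]}
    - {"fingers":20,"delta_pos":[0,134,0],"angular":[0,0,0]}
    - {"fingers":20,"delta_pos":[0,140,0],"angular":[0,0,0]}

```text
clock: 12.8
tool_pos: [0.6152, -0.1508, 0.2458]
orientation: [-179.9, -0.2, -11.8]
force: [4.4, 1.8, -1.6]
opening: 0.0287
gripper_force: 30.0
```

Call:
apply_moves:
  deltas:
    - {"fingers":20,"delta_pos":[0,10,0],"angular":[0,0,0]}
    - {"fingers":20,"delta_pos":[0,24,0],"angular":[0,0,0]}
    - {"fingers":20,"delta_pos":[0,38,0],"angular":[0,0,0]}
    - {"fingers":20,"delta_pos":[0,48,0],"angular":[0,0,0]}
    - {"fingers":20,"delta_pos":[0,56,0],"angular":[0,0,0]}
    - {"fingers":20,"delta_pos":[0,62,0],"angular":[0,0,0]}
    - {"fingers":20,"delta_pos":[0,62,0],"angular":[0,0,0]}

```text
clock: 13.5
tool_pos: [0.6023, -0.2116, 0.2457]
orientation: [-179.9, -0.2, -11.8]
force: [2.1, -2.7, 1.3]
opening: 0.0281
gripper_force: 30.0
```

Call:
apply_moves:
  deltas:
    - {"fingers":20,"delta_pos":[0,3,0],"angular":[0,0,0]}
    - {"fingers":20,"delta_pos":[0,6,0],"angular":[0,0,0]}
    - {"fingers":20,"delta_pos":[0,6,0],"angular":[0,0,0]}
    - {"fingers":20,"delta_pos":[0,6,0],"angular":[0,0,0]}

```text
clock: 13.9
tool_pos: [0.6019, -0.2139, 0.2457]
orientation: [-179.7, -0.2, -11.7]
force: [2.0, 9.1, 3.8]
opening: 0.0287
gripper_force: 30.0
```

Right stop reached (9 N, 200 mm back from the left stop). Releasing and lifting away.

Call:
apply_moves:
  deltas:
    - {"fingers":20,"delta_pos":[0,0,0],"angular":[0,0,0]}
    - {"fingers":20,"delta_pos":[0,-1.5,0],"angular":[0,0,0]}
    - {"fingers":60,"delta_pos":[0,-1.5,0],"angular":[0,0,0]}
    - {"fingers":60,"delta_pos":[0,-1.5,0],"angular":[0,0,0]}
    - {"fingers":60,"delta_pos":[0,-1.5,0],"angular":[0,0,0]}
    - {"fingers":60,"delta_pos":[0,-1.5,-10],"angular":[0,0,0]}
    - {"fingers":60,"delta_pos":[0,-1.5,-35],"angular":[0,0,0]}
    - {"fingers":60,"delta_pos":[0,-1.5,-70],"angular":[0,0,0]}
    - {"fingers":60,"delta_pos":[0,-1.5,-95],"angular":[0,0,0]}
    - {"fingers":60,"delta_pos":[0,-1.5,-95],"angular":[0,0,0]}

```text
clock: 14.9
tool_pos: [0.6027, -0.2158, 0.3459]
orientation: [-179.9, -0.6, -11.8]
force: [0.3, -0.0, -0.0]
opening: 0.0601
gripper_force: 0.0
```

Run:
```python
from h import *
o=ctrl.get_obs();print(o['tool_pos'],o['orientation'],o['force'])
S=ctrl.snapshot('side');print(red('side',S,(200,160,235,200)))
Fo=F+.018*N; pre=Fo-zt(-18)*.09
print('pre',pre,'retreat',delta([.44,-.18,.34],0),'mid',delta([.42,.13,.34],0),'pre',delta(pre,-18))
```

```text
[ 0.60267996 -0.21575184  0.34585109] [-179.90439972   -0.59780393  -11.78659083] [ 0.2518818  -0.00670082 -0.02024473]
(array([213.40178571, 175.32142857]), np.int64(112), (np.int64(207), np.int64(220), np.int64(169), np.int64(183)))
pre [0.41817001 0.16029864 0.21133982] retreat (array([-165.9,   -1.4,    2.2]), array([-0.13, -0.43,  0.01])) mid (array([-248.8, -300.8,    2.2]), array([-0.13, -0.43,  0.01])) pre (array([-257.7, -329.8,  130.9]), array([-1.300e-01,  1.757e+01, -1.000e-02]))
```

Call:
apply_moves:
  deltas:
    - {"fingers":0,"delta_pos":[-45,0,0],"angular":[0,0,0]}
    - {"fingers":0,"delta_pos":[-90,0,0],"angular":[0,0,0]}
    - {"fingers":0,"delta_pos":[-135,0,0],"angular":[0,0,0]}
    - {"fingers":0,"delta_pos":[-168,-20,0],"angular":[0,0,0]}
    - {"fingers":0,"delta_pos":[-185,-65,0],"angular":[0,0,0]}
    - {"fingers":0,"delta_pos":[-200,-110,0],"angular":[0,0,0]}
    - {"fingers":0,"delta_pos":[-215,-155,0],"angular":[0,0,0]}
    - {"fingers":0,"delta_pos":[-230,-200,0],"angular":[0,0,0]}
    - {"fingers":0,"delta_pos":[-242,-245,0],"angular":[0,0,0]}
    - {"fingers":0,"delta_pos":[-249,-290,0],"angular":[0,0,0]}

```text
clock: 15.95
tool_pos: [0.4156, 0.1214, 0.3405]
orientation: [-179.8, -0.2, -11.7]
force: [1.5, 0.0, 0.2]
opening: 0.0005
gripper_force: 0.0
```

Run:
```python
from h import *
o=ctrl.get_obs();print(o['tool_pos'],o['orientation'],o['opening'])
Fo=F+.018*N
for b in(.09,.03):print(delta(Fo-zt(-18)*b,-18))
```

```text
[0.41559726 0.12135895 0.34053387] [-179.84093219   -0.19934908  -11.74886483] 0.0004943060285071207
(array([ -5.9, -38.3, 129.3]), array([-0.17, 17.8 ,  0.03]))
(array([ 12.5, -38.1, 186.4]), array([-0.17, 17.8 ,  0.03]))
```

Call:
apply_moves:
  deltas:
    - {"fingers":0,"delta_pos":[-6,-20,20],"angular":[0,6,0]}
    - {"fingers":0,"delta_pos":[-6,-38,50],"angular":[0,12,0]}
    - {"fingers":0,"delta_pos":[-6,-38,90],"angular":[0,17.8,0]}
    - {"fingers":0,"delta_pos":[-6,-38,129],"angular":[0,17.8,0]}
    - {"fingers":0,"delta_pos":[6,-38,165],"angular":[0,17.8,0]}
    - {"fingers":0,"delta_pos":[12,-38,186],"angular":[0,17.8,0]}
    - {"fingers":0,"delta_pos":[12,-38,186],"angular":[0,17.8,0]}
    - {"fingers":0,"delta_pos":[12,-38,186],"angular":[0,17.8,0]}

```text
clock: 16.75
tool_pos: [0.4371, 0.1544, 0.1547]
orientation: [-180.0, -18.0, -11.8]
force: [-0.5, 0.4, 0.0]
opening: 0.0004
gripper_force: 0.0
```

Run:
```python
from h import *
o=ctrl.get_obs();print(o['tool_pos'],o['orientation'],o['force'])
for q in(.021,.018,0):print(q,delta(F+q*N,-18))
S=ctrl.snapshot('side');T=ctrl.snapshot('top')
c=np.hstack([cv2.resize(S[130:210,180:260],(400,400)),cv2.resize(T[200:290,160:250],(400,400))]);cv2.imwrite('pics/push.png',c[:,:,::-1])
```

```text
[0.43709913 0.1544305  0.15470687] [-179.95332581  -17.98122637  -11.83582651] [-0.53242718  0.35299106  0.03809288]
0.021 (array([-2.1, -1.9, 27.2]), array([-0.04,  0.02, -0.03]))
0.018 (array([-1.3, -1.9, 30. ]), array([-0.04,  0.02, -0.03]))
0 (array([ 4. , -1.8, 47.3]), array([-0.04,  0.02, -0.03]))
```

View pics/push.png

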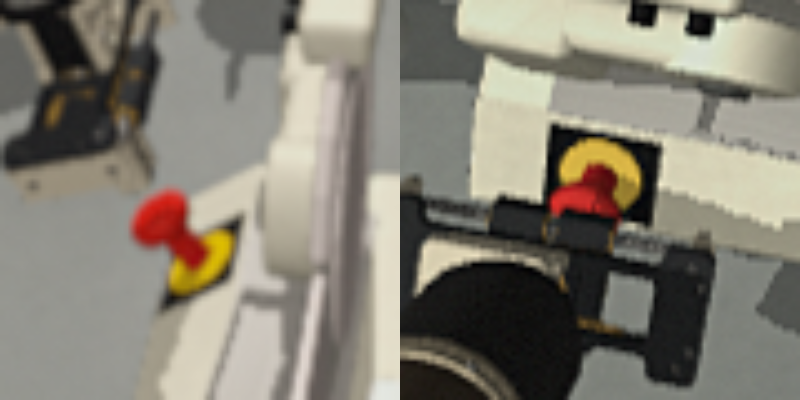

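The knob is out, with its head at (160,220) left and (585,200) right. The closed fingertips are lined up above its face, so I'll push along its axis.

Call:
apply_moves:
  deltas:
    - {"fingers":0,"delta_pos":[-1,0,12],"angular":[0,0,0]}
    - {"fingers":0,"delta_pos":[-2,0,23],"angular":[0,0,0]}
    - {"fingers":0,"delta_pos":[-1,0,29],"angular":[0,0,0]}
    - {"fingers":0,"delta_pos":[0,0,34],"angular":[0,0,0]}
    - {"fingers":0,"delta_pos":[2,0,39],"angular":[0,0,0]}
    - {"fingers":0,"delta_pos":[3,0,43],"angular":[0,0,0]}
    - {"fingers":0,"delta_pos":[3,0,45],"angular":[0,0,0]}
    - {"fingers":0,"delta_pos":[3,0,45],"angular":[0,0,0]}

```text
clock: 17.65
tool_pos: [0.4541, 0.1519, 0.1133]
orientation: [-179.8, -18.1, -11.8]
force: [-6.5, -0.1, 10.7]
opening: 0.0005
gripper_force: 6.0
```

Call:
apply_moves:
  deltas:
    - {"fingers":0,"delta_pos":[0.5,0,1.5],"angular":[0,0,0]}
    - {"fingers":0,"delta_pos":[0.8,0,2.5],"angular":[0,0,0]}
    - {"fingers":0,"delta_pos":[0.8,0,2.5],"angular":[0,0,0]}
    - {"fingers":0,"delta_pos":[0.8,0,2.5],"angular":[0,0,0]}

```text
clock: 18.05
tool_pos: [0.4551, 0.1518, 0.1127]
orientation: [-179.7, -18.1, -11.8]
force: [-36.9, 0.3, 41.8]
opening: 0.0002
gripper_force: 27.5
```

Force has risen to 56 N and the fingers are no longer moving, so the knob is against its inner stop. Backing off.

Call:
apply_moves:
  deltas:
    - {"fingers":0,"delta_pos":[-1,0,-3],"angular":[0,0,0]}
    - {"fingers":0,"delta_pos":[-3,0,-12],"angular":[0,0,0]}
    - {"fingers":0,"delta_pos":[-8,0,-35],"angular":[0,0,0]}
    - {"fingers":0,"delta_pos":[-10,0,-70],"angular":[0,0,0]}
    - {"fingers":0,"delta_pos":[-10,0,-100],"angular":[0,0,0]}
    - {"fingers":0,"delta_pos":[-10,0,-100],"angular":[0,0,0]}
    - {"fingers":0,"delta_pos":[-10,0,-100],"angular":[0,0,0]}

```text
clock: 18.75
tool_pos: [0.4154, 0.1599, 0.2031]
orientation: [-179.7, -18.0, -11.8]
force: [-0.1, 0.1, -0.0]
opening: 0.0004
gripper_force: 0.0
```

Run:
```python
from h import *
o=ctrl.get_obs();print(o['tool_pos'],o['force'])
S=ctrl.snapshot('side');T=ctrl.snapshot('top');print(red('side',S,(200,160,235,200)))
print(dark(S,(255,190,285,250)))
S0=np.load('pics/side.npy');print(red('side',S0,(200,160,235,200)))
org=F-RZ@[-.146,.13,.111];print('home handle top',proj('side',org+RZ@[.072,-.2,.277]))
c=np.hstack([cv2.resize(S,(400,300)),cv2.resize(T,(400,300))]);cv2.imwrite('pics/end.png',c[:,:,::-1])
```

```text
[0.41540863 0.15994419 0.20313229] [-0.09800138  0.10503212 -0.04318467]
(array([215.36470588, 177.61176471]), np.int64(85), (np.int64(210), np.int64(220), np.int64(173), np.int64(183)))
(array([267.46698113, 228.50943396]), array([264, 215,   8,  28, 212]))
(array([215.31395349, 177.65116279]), np.int64(86), (np.int64(210), np.int64(220), np.int64(173), np.int64(183)))
home handle top [268.62946572 214.48400054]
```

View pics/end.png

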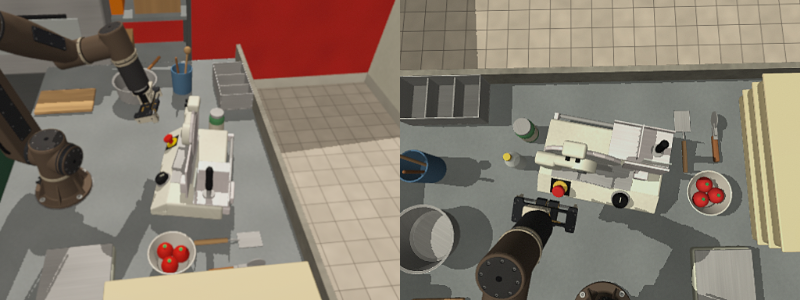

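The knob is back at its starting pixels, (215,178) in the side view. The handle stands at its home position, the things around look undisturbed and the arm touches nothing.

```bash
python3 -c "
from plant import ctrl
print(ctrl.close_job())"
```

```text
the job is handed in; nothing more can be done
None
```

The test run is done and handed in: the knob was pulled on, the carriage went to its left stop and back to its right stop, and the knob was pushed off again; the last pictures show the knob in, the carriage home and the things around in place, but no verdict came back.

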